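Clear the relay tester's catch tray and hold its loading slide out at the mark

TASK

Empty the relay tester's catch tray: put both finished relays into the blue tote, laying each one down inside rather than dropping it, and let go of them. Then pull the tester's spring-return loading slide out by its black handle until its red pointer stands inside the yellow band on the scale, and keep it there for the next relay to be loaded: the program finishes while the gripper is still holding the handle, and the slide must never be let snap back. Leave the multimeter, the screwdriver and the solder reel where they are.

Things in the scene. Friction and masses are not known exactly. Their poses are not given: they have to be found in the camera images.
- tester: Relay tester, fixed: blue base plate 400 x 310 mm, 12 mm thick; on its rear a grey test head with blue sides; in front of the head, side by side, the catch tray with its chute (+y side) and the loading slide (-y side). Origin: on the bench, midway across, 220 mm behind the plate's front edge; x points to the rear (head), so the slide pulls out along -x; z up.
- tray_floor (a point): Middle of the catch tray's floor, 15 mm above the bench; axes as the tester's. The steel tray is open on top, inside about 157 mm (x) x 141 mm (y), its 3 mm walls rise to 40 mm above the bench. The chute comes down from the head into the middle of its rear (+x) side, 68 mm wide, its sides rising to 85 mm above the bench at the head.
- head_front (a point): Middle of the top front edge of the test head, 135 mm above the bench; axes as the tester's. The head reaches 150 mm back (+x) and 154 mm to either side (y), a carrying handle on it is 26 mm higher, and a dial on its front stands out 16 mm.
- relay_a: Finished plug-in relay, clear cover with copper coil and black base, lying on its narrow side in the catch tray: 36 mm long (x, plus 6 mm thin brass blades at the -x end), 21 mm wide (y), 28 mm high, about 40 g. Origin: centre of its underside. It lies in the front half of the tray, its length roughly along the tester's x.
- relay_b: The second finished relay, the same in every way; it lies in the rear half of the tray, nearer the head.
- tote: Blue open plastic tote, loose on the bench, 220 mm (x) x 160 mm (y) outside (rim lip 232 x 170 mm), 70 mm high, walls 4 mm, floor 4 mm thick, empty at the start, about 0.45 kg. Origin: centre of its underside, z up.
- load_slide (a joint): How far the loading slide is pulled out, in m: 0 = fully home in the head (where the spring draws it), end stop at 0.125. It moves straight along the tester's -x. The spring pulls it home with about 4 N at 0, rising by 0.5 N per 10 mm (about 9 N at 0.10); let go of, it snaps home.
- pull_handle (a point): Black grip bar of the slide, 12 mm thick (x, the pulling direction), 76 mm long (y), 30 mm high (z), axes as the tester's. Origin: the bar's centre, 60 mm above the bench. Two 8 mm rods carry it, running back (+x) at y -31 and +31 mm; between them the gap behind the bar is 44 mm deep and open down to the rail 24 mm above the bench. With the slide home the bar is 105 mm before the head.
- pointer_tip (a point): Tip of the red pointer blade (3 mm thick) on the slide; it moves with the slide, 17 mm above the bench, over the white scale strip along the outer edge of the base plate, on the side away from the tray.
- load_mark: Yellow band across the white scale, 12 mm wide (x, -6 to +6 mm), 30 mm long (y), fixed; its place along the scale differs from run to run. Origin: its centre, 13.5 mm above the bench; axes as the tester's. The pointer is inside the band while its tip is within 6 mm of this origin along x. With the slide home the pointer is 70 to 100 mm behind it (+x).
- meter: Bystander: yellow handheld multimeter lying flat, 185 x 90 x 36 mm (45 mm over its dial), loose. Origin: centre of its underside, x along its length to the display end.
- screwdriver: Bystander: screwdriver with orange handle, lying along its x (blade to +x), 200 mm long, handle 26 mm thick, loose. Origin: under the middle of its length.
- solder_reel: Bystander: steel-flanged solder reel standing on its flange, 60 mm diameter, 49 mm high, loose. Origin: centre of its underside.
There are look-alikes about, which are no part of the job. What is shaped like the relay_b but green or turquoise is not meant.

How it is judged (in metres and radians):
On the way, in this order (a step that is already met when the one before it is completed fails the run):
1. both relays lie in the tote, let go of (x of relay_a in the frame of tote between -0.105 and 0.105 m and y of relay_a in the frame of tote between -0.075 and 0.075 m and z of relay_a in the frame of tote between -0.002 and 0.045 m and linear speed of each of relay_a, relay_b below 0.03 m/s and contact force between the fingers and relay_a below 0.1 N and x of relay_b in the frame of tote between -0.105 and 0.105 m and y of relay_b in the frame of tote between -0.075 and 0.075 m and z of relay_b in the frame of tote between -0.002 and 0.045 m and contact force between the fingers and relay_b below 0.1 N), for 0.2 s.
2. the slide is held by its handle with the pointer inside the yellow band for a second (x of pointer_tip in the frame of load_mark between -0.006 and 0.006 m and velocity of joint load_slide between -0.02 and 0.02 m/s and contact force between the fingers and load_slide_c0 above 4 N), for 1 s.
At the end, for the whole second after the job is handed in: Both relays lie still in the tote (undersides less than 45 mm above the tote's underside), out of the gripper; the gripper holds the handle (contact force over 4 N) with the pointer tip within 6 mm of the middle of the yellow band, the slide still (under 20 mm/s) (all of step 1 and all of step 2); the arm keeps its last pose, push and grip.
It fails at once if a relay is dropped or thrown into the tote (faster than 0.9 m/s below its rim) ((x of relay_a in the frame of tote between -0.105 and 0.105 m and y of relay_a in the frame of tote between -0.075 and 0.075 m and z of relay_a in the frame of tote between -0.002 and 0.06 m and linear speed of relay_a above 0.9 m/s) or (x of relay_b in the frame of tote between -0.105 and 0.105 m and y of relay_b in the frame of tote between -0.075 and 0.075 m and z of relay_b in the frame of tote between -0.002 and 0.06 m and linear speed of relay_b above 0.9 m/s)).
It fails at once if the slide snaps back (returns faster than 0.3 m/s) (velocity of joint load_slide below -0.3 m/s).
It fails at once if the multimeter is moved by more than 20 mm (distance of meter from where it was at the start of the episode above 0.02 m).
It fails at once if the screwdriver is moved by more than 20 mm (distance of screwdriver from where it was at the start of the episode above 0.02 m).
It fails at once if the solder reel is moved by more than 20 mm (distance of solder_reel from where it was at the start of the episode above 0.02 m).
It also fails if it takes over 72 s, if anything falls off the work surface, if the arm or the gripper's body presses on something with over 40 N, if the wrist force passes 120 N, or if a joint passes its speed limit or range.

ROBOT

A 6-joint arm with a two-finger parallel gripper is mounted at the origin on the work surface. World frame = base frame: x ahead of the robot, y to its left, z up, the work surface at z = 0. Lengths are in mm, angles in rad, forces in N, time in s.
With the tool pointing down it reaches from about 225 to 725 mm from the base axis. Payload 3.1 kg.
Tool frame: the origin (TCP) lies midway between the tips of the shut fingers; the grasp point (between the pads) lies 19 mm behind it; z points along the fingers, y is the line along which they close (so a half turn about z gives the same grasp; the last joint's range is limited). The gripper opens to 85 mm and grips with 20 to 120 N. Pads are 22 mm wide; open, the fingers measure 114 mm over their backs; the gripper's body (76 mm by 85 mm) begins 54 mm behind the grasp point. The pads swing forward as they close: fully open they stand 13 mm farther back than shut.
Start: joints at [1.083, 0.048, 0.099, 1.622, 0, 1.443], TCP at [184.852, 491.373, 231.312] pointing down, gripper open.
Joint ranges: [-2.91, 2.91], [-0.99, 1.94], [-1.21, 1.42], [-2.12, 2.29], [-1.49, 1.47], [-3.14, 3.14]. Speed limits (rad/s): [2.79, 2.79, 3.14, 3.14, 3.14, 3.14].

INTERFACE

Orientations are given as a unit quaternion [w, x, y, z].
In Python, from bench import env gives the robot as it stands. The module is installed in compiled form; this text tells all that it offers.
- The arm moves only by the tool carry_out, never from a script. Its argument "moves" is a list of rows, each an object of numbers: "dx", "dy", "dz": the shift along the world's x, y, z normalised to -1 to 1, where 1 is 40 mm; "ax", "ay", "az": the turn, a rotation vector about the world's x, y, z normalised to -1 to 1, where 1 is 60 degrees; "fingers": the closure, from -1 (fully open) to 1 (shut). A call has 1 to 12 rows; each row shifts and turns the commanded pose from where the row before left it; what a row does not reach is not made up. A row lasts 1/12 s, in which the tool goes at most 41.7 mm and 7.16 degrees, less where a joint would pass 70% of its speed; a pose out of reach is approached as far as the arm can. A call with a number of a shift or a turn outside -1 to 1 is refused whole. A call with a gripper value outside its range is refused whole. The fingers move at their own pace and stop on an object; "force" is the grip in N (left out, the last holds). Time passes only in rows, so rows that do not move let the fingers close. It gives the time, the measured TCP pose, the force, the opening and the grip force at its end, in the units of the state.
- env.sense(): the state, without advancing time (a new reading comes with each control period).
- env.read_camera(name): name is "side" or "top"; returns the picture (480x640x3 uint8, red, green, blue); there is no depth.
- env.camera_model(name): a dict with "camera_matrix" (3x3 intrinsics, pixels), "dist" ([k1, k2, p1, p2, k3] as OpenCV has them; the pictures are not rectified), "pose" (4x4, takes a point from camera to world coordinates). Camera axes: x right, y up, looking along -z (the intrinsics and any distortion apply to the point x, -y, -z); pixel columns grow to the right and rows downward; lengths in mm; the calibration is good to about 2 mm. A picture is of the moment at which its call begins. camera_model takes no time and is no camera call.
- env.hand_in(): hands the job in; it is judged then, once.
The state is a dict: "clock": time; "q": joint angles; "qvel": joint speeds; "joint_efforts": joint torques, N m; "position": TCP position; "orientation": TCP orientation; "contact_force": force on the tool from outside, world axes, zero at the start; "moment": the same for the moment, N m; "width": opening from 0.0 (shut) to 1.0 (fully open); "grip_force": force on a finger pad.
Only numpy, scipy, OpenCV 4.12 (cv2) and the standard library are available. Lean on these libraries where they do the work, as an engineer would, in place of code of your own. Each camera call takes 0.05 s, during which the arm holds its last target. There are 200 camera calls.

## Working session

There is one attempt and no reset: what is moved stays moved. The work goes in short steps, Python scripts to look and compute and a tool call to move; the robot and the scene stay as the last step left them, time stands still between calls to the robot, and variables do not carry over. Pictures are saved under pics/ and viewed, at most 10 in all, crops included, and the job is handed in when it is done.

Besides the shell and the picture viewer there is one more tool, called by a JSON object that holds its "name" and its "arguments". carry_out: Moves the arm, as the interface text tells. Scaled input: -1 to 1 covers 40 mm each way for a shift and 60 degrees each way for a turn. Its arguments: {"type":"object","properties":{"moves":{"type":"array"},"force":{"type":"number"}},"required":["moves"]}

```bash
mkdir -p pics; cat > h.py <<'E'
import numpy as np, cv2
from bench import env
def snap(n,f):
    im=env.read_camera(n); cv2.imwrite('pics/'+f,im[:,:,::-1]); return im
def ray(n,u,v):
    m=env.camera_model(n);K=np.array(m['camera_matrix'],float);D=np.array(m['dist'],float);P=np.array(m['pose'],float)
    p=cv2.undistortPoints(np.array([[[u,v]]],float),K,D)[0,0]
    return P[:3,3],P[:3,:3]@np.array([p[0],-p[1],-1])
def onz(n,u,v,z):
    o,d=ray(n,u,v); return o+d*(z-o[2])/d[2]
def proj(n,X):
    m=env.camera_model(n);K=np.array(m['camera_matrix'],float);D=np.array(m['dist'],float);P=np.array(m['pose'],float)
    c=(np.atleast_2d(X)-P[:3,3])@P[:3,:3]; c=c*[1,-1,-1]
    return cv2.projectPoints(c,np.zeros(3),np.zeros(3),K,D)[0][:,0]
E
python3 - <<'E'
from h import *
for n in('top','side'):
    snap(n,n+'0.png'); print(n,np.round(env.camera_model(n)['pose'],2).tolist())
print(env.sense())
E
```

```text
top [[0.02, 1.0, -0.07, 441.25], [-1.0, 0.02, 0.01, -123.58], [0.01, 0.07, 1.0, 1386.43], [0.0, 0.0, 0.0, 1.0]]
side [[-1.0, 0.05, -0.07, 456.82], [-0.09, -0.62, 0.78, 698.08], [-0.0, 0.78, 0.63, 774.11], [0.0, 0.0, 0.0, 1.0]]
{'clock': 0.1, 'q': array([ 1.08318001e+00,  4.86650190e-02,  9.77181489e-02,  1.62201970e+00,
       -3.37398770e-05,  1.44300800e+00]), 'qvel': array([-0.00055827, -0.00348729,  0.00359855, -0.0010178 ,  0.00049425,
        0.00333097]), 'joint_efforts': array([ 3.17623555e-03, -3.39851689e+01,  3.20935500e+01,  1.58883986e-02,
       -9.45888291e-05,  1.31849667e-06]), 'position': array([184.60433935, 490.86016623, 230.22207617]), 'orientation': array([-3.12572250e-04,  1.78944832e-01,  9.83858511e-01, -1.03926311e-03]), 'contact_force': array([ 0.08939957,  0.83240319, -0.86986166]), 'moment': array([-0.00386638, -0.03171302,  0.00466843]), 'grip_force': 0.0, 'width': 0.9984529062378553}
```

View pics/top0.png

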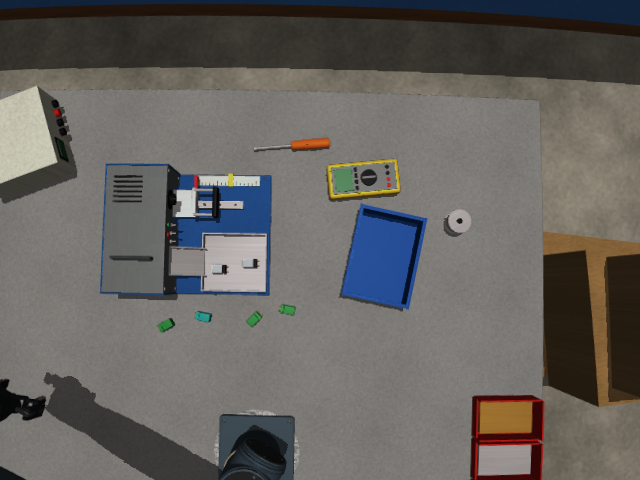

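View pics/side0.png

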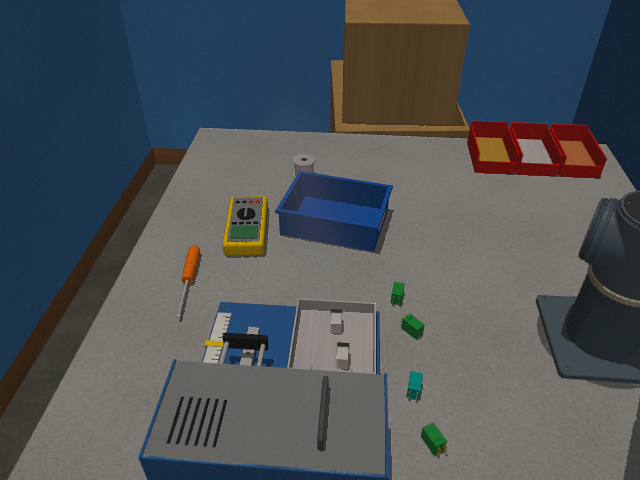

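Top view: the tester is at the left, with its head towards world +y (left in the image). Relay candidates are the two clear/black ones in the tray at (219,269) and (249,263), and the green/turquoise ones on the bench at (166,325), (203,316), (254,319) and (287,310). I choose the two in the tray. The handle is at about (214,204), the yellow band at (230,180), the pointer near (196,181), and the tote centre at (384,257).

```bash
python3 - <<'E'
from h import *
im=cv2.imread('pics/top0.png')
cv2.imwrite('pics/crop1.png',cv2.resize(im[155:305,95:295],None,fx=4,fy=4,interpolation=cv2.INTER_CUBIC))
hsv=cv2.cvtColor(im,cv2.COLOR_BGR2HSV)
def comps(mask,roi,mina=6):
    x0,y0,x1,y1=roi;m=np.zeros_like(mask);m[y0:y1,x0:x1]=mask[y0:y1,x0:x1]
    for c in cv2.findContours(m,cv2.RETR_EXTERNAL,cv2.CHAIN_APPROX_NONE)[0]:
        if cv2.contourArea(c)>=mina: yield c
blue=cv2.inRange(hsv,(100,120,40),(125,255,255))
for c in comps(blue,(300,190,450,320),500):
    r=cv2.minAreaRect(c);b=cv2.boxPoints(r);print('tote rim',r);P=[onz('top',*p,70)[:2] for p in b];print(np.round(P,1).tolist(),np.round(np.mean(P,0),1))
yel=cv2.inRange(hsv,(22,140,120),(35,255,255))
for c in comps(yel,(190,165,270,195)):
    r=cv2.minAreaRect(c);print('band',r,onz('top',*r[0],13.5).round(1))
red=cv2.inRange(hsv,(0,140,90),(8,255,255))
for c in comps(red,(170,165,270,195),3):
    r=cv2.minAreaRect(c);print('ptr',r,onz('top',*r[0],17).round(1))
blk=cv2.inRange(im,(0,0,0),(50,50,50))
for c in comps(blk,(180,180,270,225)):
    r=cv2.minAreaRect(c);print('blk',r,onz('top',*r[0],75).round(1))
for c in comps(blk,(203,235,268,292),5):
    r=cv2.minAreaRect(c);print('rel blk',r,onz('top',*r[0],43).round(1))
for c in comps(cv2.inRange(hsv,(100,120,30),(125,255,255)),(160,170,280,300),500):
    print('plate',[ (p, onz('top',*map(float,p),12)[:2].round(1).tolist()) for p in ([c[:,0][np.argmax(c[:,0]@s)].tolist() for s in ([1,1],[1,-1])])])
E
```

```text
tote rim ((383.81964111328125, 256.1253356933594), (69.38755798339844, 93.37594604492188), 11.94417667388916)
[[408.9, -203.2], [635.9, -247.3], [604.0, -417.9], [376.6, -371.3]] [ 506.3 -309.9]
band ((230.0, 179.5), (11.0, 4.0), 90.0) [699.3  85.2  13.5]
ptr ((196.0, 181.0), (12.0, 2.0), 90.0) [693.1 173.4  17. ]
blk ((213.70819091796875, 202.23036193847656), (11.976227760314941, 31.02134895324707), 6.709836959838867) [630.  114.3  75. ]
rel blk ((224.0, 268.5), (7.0, 4.0), 90.0) [467.3  88.3  43. ]
rel blk ((255.0, 263.0), (8.0, 2.0), 90.0) [482.9  10.6  43. ]
plate [([268, 294], [405.2, -21.8]), ([270, 176], [710.9, -18.6])]
```

View pics/crop1.png

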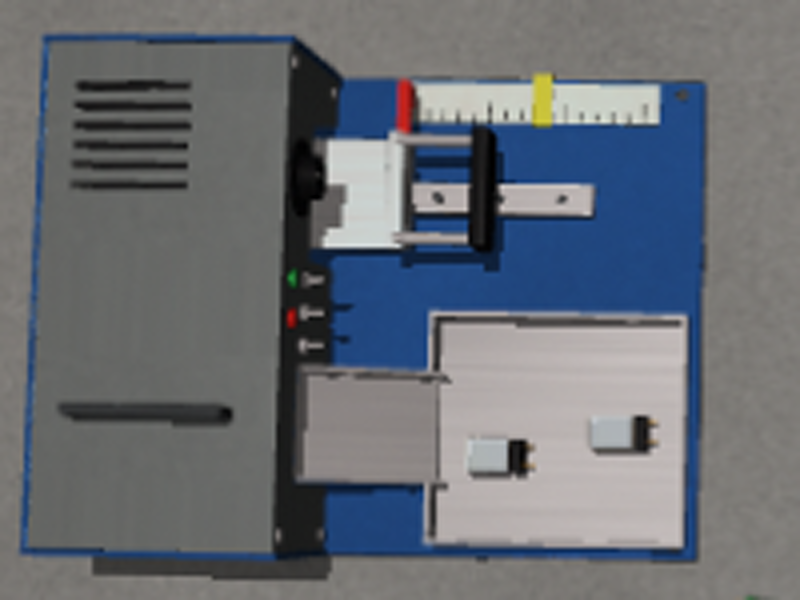

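The crop confirms it: both tray relays have a clear cover, a black base and brass blades on the right, at full-image (219,269) for b and (250,263) for a. The slide bar is at (216,202), the pointer at (196,181) and the band at (230.5,180), so the travel is about 88 mm.

```bash
python3 - <<'E'
from h import *
f=lambda u,v,z:onz('top',95+u/4-.4,155+v/4-.4,z).round(1)
for n,u,v,z in[('b',495,456,43),('a',618,433,43),('bar',483,188,75),('barN',483,127,75),('barS',483,250,75),('trayTop',560,314,40),('trayBot',560,548,40),('trayL',432,430,40),('trayR',687,430,40),('ptr',405,105,17),('band',542,100,13.5)]: print(n,f(u,v,z))
s=env.sense();print(s['position'],s['orientation'])
E
```

```text
b [466.7 102.5  43. ]
a [482.9  25.4  43. ]
bar [631.6 110.3  75. ]
barN [669.8 111.8  75. ]
barS [593.  108.9  75. ]
trayTop [557.3  64.7  40. ]
trayBot [410.   60.3  40. ]
trayL [482.2 143.5  40. ]
trayR [485.8 -17.6  40. ]
ptr [693.5 173.8  17. ]
band [699.1  84.9  13.5]
[184.60433935 490.86016623 230.22207617] [-3.12572250e-04  1.78944832e-01  9.83858511e-01 -1.03926311e-03]
```

{"name": "carry_out", "arguments": {"moves": [{"dx": 0.466, "dy": -0.728, "az": -0.0964, "fingers": 0}, {"dx": 0.466, "dy": -0.728, "az": -0.0964, "fingers": 0}, {"dx": 0.466, "dy": -0.728, "az": -0.0964, "fingers": 0}, {"dx": 0.466, "dy": -0.728, "az": -0.0964, "fingers": 0}, {"dx": 0.466, "dy": -0.728, "az": -0.0964, "fingers": 0}, {"dx": 0.466, "dy": -0.728, "az": -0.0964, "fingers": 0}, {"dx": 0.466, "dy": -0.728, "az": -0.0964, "fingers": 0}, {"dx": 0.466, "dy": -0.728, "az": -0.0964, "fingers": 0}, {"dx": 0.466, "dy": -0.728, "az": -0.0964, "fingers": 0}, {"dx": 0.466, "dy": -0.728, "az": -0.0964, "fingers": 0}, {"dx": 0.466, "dy": -0.728, "az": -0.0964, "fingers": 0}, {"dx": 0.466, "dy": -0.728, "az": -0.0964, "fingers": 0}]}}

```text
validation failed for argument at $.mo...
```

{"name": "carry_out", "arguments": {"moves": [{"dx": 0.466, "dy": -0.728, "dz": -0.4}, {"dx": 0.466, "dy": -0.728, "dz": -0.6}, {"dx": 0.466, "dy": -0.728, "dz": -0.6}, {"dx": 0.466, "dy": -0.728, "dz": -0.6}, {"dz": -0.9}, {"dz": -0.6}, {}], "force": 30}}

```text
validation failed for argument at $.mo...
```

{"name": "carry_out", "arguments": {"moves": [{"dx": 0.466, "dy": -0.728, "dz": 0, "ax": 0, "ay": 0, "az": -0.0964, "fingers": 0}], "force": 30}}

```text
clock: 0.18
position: [201.4, 464.7, 229.6]
orientation: [-0.001, 0.227, 0.974, 0.0]
contact_force: [1.6, -1.6, 0.0]
width: 0.881
grip_force: 0.0
```

{"name": "carry_out", "arguments": {"moves": [{"dx": 0.466, "dy": -0.728, "dz": 0, "ax": 0, "ay": 0, "az": -0.0964, "fingers": 0}, {"dx": 0.466, "dy": -0.728, "dz": 0, "ax": 0, "ay": 0, "az": -0.0964, "fingers": 0}, {"dx": 0.466, "dy": -0.728, "dz": 0, "ax": 0, "ay": 0, "az": -0.0964, "fingers": 0}, {"dx": 0.466, "dy": -0.728, "dz": 0, "ax": 0, "ay": 0, "az": -0.0964, "fingers": 0}, {"dx": 0.466, "dy": -0.728, "dz": 0, "ax": 0, "ay": 0, "az": -0.0964, "fingers": 0}, {"dx": 0.466, "dy": -0.728, "dz": 0, "ax": 0, "ay": 0, "az": -0.0964, "fingers": 0}, {"dx": 0.466, "dy": -0.728, "dz": 0, "ax": 0, "ay": 0, "az": -0.0964, "fingers": 0}, {"dx": 0.466, "dy": -0.728, "dz": 0, "ax": 0, "ay": 0, "az": -0.0964, "fingers": 0}, {"dx": 0.466, "dy": -0.728, "dz": 0, "ax": 0, "ay": 0, "az": -0.0964, "fingers": 0}, {"dx": 0.466, "dy": -0.728, "dz": 0, "ax": 0, "ay": 0, "az": -0.0964, "fingers": 0}, {"dx": 0.466, "dy": -0.728, "dz": 0, "ax": 0, "ay": 0, "az": -0.0964, "fingers": 0}]}}

```text
clock: 1.1
position: [408.9, 140.3, 230.9]
orientation: [-0.0, 0.709, 0.705, -0.0]
contact_force: [0.8, 0.8, 0.8]
width: 0.498
grip_force: 0.0
```

{"name": "carry_out", "arguments": {"moves": [{"dx": 0.466, "dy": -0.728, "dz": -0.4, "ax": 0, "ay": 0, "az": 0, "fingers": 0}, {"dx": 0.466, "dy": -0.728, "dz": -0.6, "ax": 0, "ay": 0, "az": 0, "fingers": 0}, {"dx": 0.466, "dy": -0.728, "dz": -0.6, "ax": 0, "ay": 0, "az": 0, "fingers": 0}, {"dx": 0.466, "dy": -0.728, "dz": -0.6, "ax": 0, "ay": 0, "az": 0, "fingers": 0}, {"dx": 0, "dy": 0, "dz": -0.9, "ax": 0, "ay": 0, "az": 0, "fingers": 0}, {"dx": 0, "dy": 0, "dz": -0.6, "ax": 0, "ay": 0, "az": 0, "fingers": 0}, {"dx": 0, "dy": 0, "dz": 0, "ax": 0, "ay": 0, "az": 0, "fingers": 0}, {"dx": 0, "dy": 0, "dz": 0, "ax": 0, "ay": 0, "az": 0, "fingers": 0}]}}

```text
clock: 1.77
position: [480.4, 26.4, 82.1]
orientation: [-0.002, 0.707, 0.707, -0.002]
contact_force: [0.7, -0.0, 0.2]
width: 0.497
grip_force: 0.0
```

{"name": "carry_out", "arguments": {"moves": [{"dx": 0.05, "dy": -0.02, "dz": -0.6, "ax": 0, "ay": 0, "az": 0, "fingers": 0}, {"dx": 0, "dy": 0, "dz": -0.6, "ax": 0, "ay": 0, "az": 0, "fingers": 0}, {"dx": 0, "dy": 0, "dz": -0.37, "ax": 0, "ay": 0, "az": 0, "fingers": 0}, {"dx": 0, "dy": 0, "dz": 0, "ax": 0, "ay": 0, "az": 0, "fingers": 0}, {"dx": 0, "dy": 0, "dz": 0, "ax": 0, "ay": 0, "az": 0, "fingers": 0.8}, {"dx": 0, "dy": 0, "dz": 0, "ax": 0, "ay": 0, "az": 0, "fingers": 1}, {"dx": 0, "dy": 0, "dz": 0, "ax": 0, "ay": 0, "az": 0, "fingers": 1}, {"dx": 0, "dy": 0, "dz": 0, "ax": 0, "ay": 0, "az": 0, "fingers": 1}, {"dx": 0, "dy": 0, "dz": 0, "ax": 0, "ay": 0, "az": 0, "fingers": 1}], "force": 30}}

```text
clock: 2.52
position: [486.8, 25.6, 24.0]
orientation: [0.002, 0.707, 0.707, 0.002]
contact_force: [-0.8, 0.2, 6.4]
width: 0.239
grip_force: 33.5
```

{"name": "carry_out", "arguments": {"moves": [{"dx": 0, "dy": 0, "dz": 0.3, "ax": 0, "ay": 0, "az": 0, "fingers": 1}, {"dx": 0, "dy": 0, "dz": 0.6, "ax": 0, "ay": 0, "az": 0, "fingers": 1}, {"dx": 0, "dy": 0, "dz": 0.7, "ax": 0, "ay": 0, "az": 0, "fingers": 1}, {"dx": 0, "dy": 0, "dz": 0.8, "ax": 0, "ay": 0, "az": 0, "fingers": 1}, {"dx": 0, "dy": 0, "dz": 0.5, "ax": 0, "ay": 0, "az": 0, "fingers": 1}, {"dx": 0, "dy": 0, "dz": 0, "ax": 0, "ay": 0, "az": 0, "fingers": 1}]}}

```text
clock: 3.02
position: [488.1, 25.2, 144.0]
orientation: [0.004, 0.707, 0.707, 0.003]
contact_force: [0.8, 0.4, 0.3]
width: 0.24
grip_force: 32.6
```

```bash
python3 - <<'E'
from h import *
a=snap('side','s1.png'); b=snap('top','t1.png')
print(env.sense()['position'],env.sense()['contact_force'],env.sense()['grip_force'],env.sense()['width'])
p=proj('side',[[480,25,110]])[0];print(p)
x,y=map(int,p)
cr=lambda im,x,y:cv2.resize(im[max(0,y-60):y+60,x-50:x+50],(400,480),interpolation=cv2.INTER_CUBIC)
cv2.imwrite('pics/c2.png',np.hstack([cr(a,x,y),cr(b,235,250)])[:,:,::-1])
E
```

```text
[485.45659604  25.38776437 138.89556922] [ 0.0972427  -0.21934033 -1.12371695] 32.64685361646116 0.24097552481977755
[339.94132689 289.60558652]
```

View pics/c2.png

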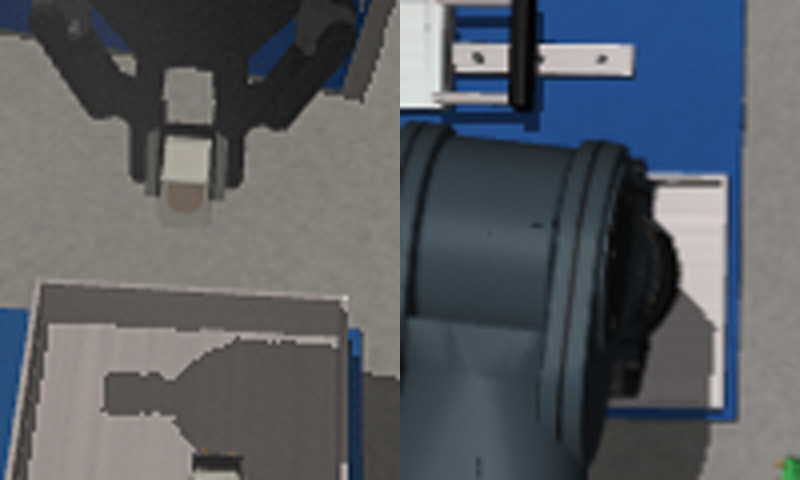

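The side crop shows the relay clamped between the pads, about 8 mm proud of the tips, with relay b still in the tray below. Next is the tote.

{"name": "carry_out", "arguments": {"moves": [{"dx": 0.166, "dy": -0.5, "dz": 0, "ax": 0, "ay": 0, "az": -0.018, "fingers": 1}, {"dx": 0.166, "dy": -0.9, "dz": 0, "ax": 0, "ay": 0, "az": -0.018, "fingers": 1}, {"dx": 0.166, "dy": -0.9, "dz": 0, "ax": 0, "ay": 0, "az": -0.018, "fingers": 1}, {"dx": 0.166, "dy": -0.9, "dz": 0, "ax": 0, "ay": 0, "az": -0.018, "fingers": 1}, {"dx": 0.166, "dy": -0.9, "dz": 0, "ax": 0, "ay": 0, "az": -0.018, "fingers": 1}, {"dx": 0.166, "dy": -0.9, "dz": 0, "ax": 0, "ay": 0, "az": -0.018, "fingers": 1}, {"dx": 0.166, "dy": -0.9, "dz": 0, "ax": 0, "ay": 0, "az": -0.018, "fingers": 1}, {"dx": 0.166, "dy": -0.9, "dz": 0, "ax": 0, "ay": 0, "az": -0.018, "fingers": 1}, {"dx": 0.166, "dy": -0.9, "dz": 0, "ax": 0, "ay": 0, "az": -0.018, "fingers": 1}, {"dx": 0.166, "dy": -0.9, "dz": 0, "ax": 0, "ay": 0, "az": -0.018, "fingers": 1}, {"dx": 0, "dy": 0, "dz": -0.4, "ax": 0, "ay": 0, "az": 0, "fingers": 1}, {"dx": 0, "dy": 0, "dz": 0, "ax": 0, "ay": 0, "az": 0, "fingers": 1}]}}

```text
clock: 4.12
position: [548.2, -319.0, 115.3]
orientation: [-0.004, 0.772, 0.636, -0.001]
contact_force: [-0.9, 2.0, -2.0]
width: 0.236
grip_force: 32.6
```

{"name": "carry_out", "arguments": {"moves": [{"dx": 0, "dy": 0, "dz": -0.4, "ax": 0, "ay": 0, "az": 0, "fingers": 1}, {"dx": 0, "dy": 0, "dz": -0.5, "ax": 0, "ay": 0, "az": 0, "fingers": 1}, {"dx": 0, "dy": 0, "dz": -0.5, "ax": 0, "ay": 0, "az": 0, "fingers": 1}, {"dx": 0, "dy": 0, "dz": 0, "ax": 0, "ay": 0, "az": 0, "fingers": 1}, {"dx": 0, "dy": 0, "dz": 0, "ax": 0, "ay": 0, "az": 0, "fingers": 1}]}}

```text
clock: 4.53
position: [548.8, -315.8, 62.6]
orientation: [-0.003, 0.77, 0.638, -0.001]
contact_force: [-0.1, 0.3, 0.1]
width: 0.238
grip_force: 32.6
```

Now slowly down to TCP z of about 13.

{"name": "carry_out", "arguments": {"moves": [{"dx": 0, "dy": 0, "dz": -0.4, "ax": 0, "ay": 0, "az": 0, "fingers": 1}, {"dx": 0, "dy": 0, "dz": -0.35, "ax": 0, "ay": 0, "az": 0, "fingers": 1}, {"dx": 0, "dy": 0, "dz": -0.25, "ax": 0, "ay": 0, "az": 0, "fingers": 1}, {"dx": 0, "dy": 0, "dz": -0.12, "ax": 0, "ay": 0, "az": 0, "fingers": 1}, {"dx": 0, "dy": 0, "dz": -0.05, "ax": 0, "ay": 0, "az": 0, "fingers": 1}, {"dx": 0, "dy": 0, "dz": 0, "ax": 0, "ay": 0, "az": 0, "fingers": 1}, {"dx": 0, "dy": 0, "dz": 0, "ax": 0, "ay": 0, "az": 0, "fingers": 1}, {"dx": 0, "dy": 0, "dz": 0, "ax": 0, "ay": 0, "az": 0, "fingers": 1}]}}

```text
clock: 5.2
position: [551.6, -318.9, 19.7]
orientation: [0.001, 0.771, 0.637, 0.0]
contact_force: [0.2, -0.8, -0.6]
width: 0.238
grip_force: 32.6
```

{"name": "carry_out", "arguments": {"moves": [{"dx": 0, "dy": 0, "dz": -0.05, "ax": 0, "ay": 0, "az": 0, "fingers": 1}, {"dx": 0, "dy": 0, "dz": -0.05, "ax": 0, "ay": 0, "az": 0, "fingers": 1}, {"dx": 0, "dy": 0, "dz": 0, "ax": 0, "ay": 0, "az": 0, "fingers": 1}, {"dx": 0, "dy": 0, "dz": 0, "ax": 0, "ay": 0, "az": 0, "fingers": 1}]}}

```text
clock: 5.53
position: [550.8, -318.4, 14.2]
orientation: [-0.0, 0.771, 0.637, -0.0]
contact_force: [0.8, 0.2, -0.6]
width: 0.237
grip_force: 32.6
```

{"name": "carry_out", "arguments": {"moves": [{"dx": 0, "dy": 0, "dz": -0.05, "ax": 0, "ay": 0, "az": 0, "fingers": 1}, {"dx": 0, "dy": 0, "dz": 0, "ax": 0, "ay": 0, "az": 0, "fingers": 1}, {"dx": 0, "dy": 0, "dz": 0, "ax": 0, "ay": 0, "az": 0, "fingers": 1}]}}

```text
clock: 5.78
position: [551.3, -318.7, 13.1]
orientation: [0.0, 0.771, 0.637, 0.0]
contact_force: [-1.3, 1.0, 3.2]
width: 0.238
grip_force: 33.0
```

{"name": "carry_out", "arguments": {"moves": [{"dx": 0, "dy": 0, "dz": 0, "ax": 0, "ay": 0, "az": 0, "fingers": 0.3}, {"dx": 0, "dy": 0, "dz": 0, "ax": 0, "ay": 0, "az": 0, "fingers": 0}, {"dx": 0, "dy": 0, "dz": 0, "ax": 0, "ay": 0, "az": 0, "fingers": 0}, {"dx": 0, "dy": 0, "dz": 0.3, "ax": 0, "ay": 0, "az": 0, "fingers": 0}, {"dx": 0, "dy": 0, "dz": 0.6, "ax": 0, "ay": 0, "az": 0, "fingers": 0}, {"dx": 0, "dy": 0, "dz": 0.8, "ax": 0, "ay": 0, "az": 0, "fingers": 0}, {"dx": 0, "dy": 0, "dz": 0.8, "ax": 0, "ay": 0, "az": 0, "fingers": 0}, {"dx": 0, "dy": 0, "dz": 0.5, "ax": 0, "ay": 0, "az": 0, "fingers": 0}, {"dx": 0, "dy": 0, "dz": 0, "ax": 0, "ay": 0, "az": 0, "fingers": 0}]}}

```text
clock: 6.53
position: [554.1, -320.7, 140.7]
orientation: [0.006, 0.771, 0.637, 0.002]
contact_force: [0.5, -0.7, 1.2]
width: 0.5
grip_force: 0.0
```

{"name": "carry_out", "arguments": {"moves": [{"dx": -0.176, "dy": 0.877, "dz": 0, "ax": 0, "ay": 0, "az": 0.015, "fingers": 0}, {"dx": -0.176, "dy": 0.877, "dz": 0, "ax": 0, "ay": 0, "az": 0.015, "fingers": 0}, {"dx": -0.176, "dy": 0.877, "dz": 0, "ax": 0, "ay": 0, "az": 0.015, "fingers": 0}, {"dx": -0.176, "dy": 0.877, "dz": 0, "ax": 0, "ay": 0, "az": 0.015, "fingers": 0}, {"dx": -0.176, "dy": 0.877, "dz": 0, "ax": 0, "ay": 0, "az": 0.015, "fingers": 0}, {"dx": -0.176, "dy": 0.877, "dz": 0, "ax": 0, "ay": 0, "az": 0.015, "fingers": 0}, {"dx": -0.176, "dy": 0.877, "dz": 0, "ax": 0, "ay": 0, "az": 0.015, "fingers": 0}, {"dx": -0.176, "dy": 0.877, "dz": 0, "ax": 0, "ay": 0, "az": 0.015, "fingers": 0}, {"dx": -0.176, "dy": 0.877, "dz": 0, "ax": 0, "ay": 0, "az": 0.015, "fingers": 0}, {"dx": -0.176, "dy": 0.877, "dz": 0, "ax": 0, "ay": 0, "az": 0.015, "fingers": 0}, {"dx": -0.176, "dy": 0.877, "dz": 0, "ax": 0, "ay": 0, "az": 0.015, "fingers": 0}, {"dx": -0.176, "dy": 0.877, "dz": 0, "ax": 0, "ay": 0, "az": 0.015, "fingers": 0}]}}

```text
clock: 7.53
position: [465.5, 104.0, 132.5]
orientation: [0.0, 0.707, 0.707, -0.0]
contact_force: [-0.1, 0.6, 0.6]
width: 0.5
grip_force: 0.0
```

{"name": "carry_out", "arguments": {"moves": [{"dx": 0, "dy": 0, "dz": -0.5, "ax": 0, "ay": 0, "az": 0, "fingers": 0}, {"dx": 0, "dy": 0, "dz": -0.9, "ax": 0, "ay": 0, "az": 0, "fingers": 0}, {"dx": 0, "dy": 0, "dz": 0, "ax": 0, "ay": 0, "az": 0, "fingers": 0}, {"dx": 0, "dy": 0, "dz": 0, "ax": 0, "ay": 0, "az": 0, "fingers": 0}, {"dx": 0, "dy": 0, "dz": 0, "ax": 0, "ay": 0, "az": 0, "fingers": 0}, {"dx": 0, "dy": 0, "dz": 0, "ax": 0, "ay": 0, "az": 0, "fingers": 0}]}}

```text
clock: 8.03
position: [468.5, 102.2, 78.9]
orientation: [0.001, 0.708, 0.707, 0.002]
contact_force: [0.8, -0.2, 0.2]
width: 0.503
grip_force: 0.0
```

```bash
python3 - <<'E'
from h import *
s=env.sense();print(s['position'],s['orientation'])
a=snap('side','s2.png'); b=snap('top','t2.png')
cv2.imwrite('pics/c3.png',np.hstack([cv2.resize(a[270:390,280:400],(480,480),interpolation=cv2.INTER_CUBIC),cv2.resize(b[195:315,345:425],(320,480),interpolation=cv2.INTER_CUBIC)])[:,:,::-1])
E
```

```text
[468.49619708 102.23637874  78.92829418] [0.00140857 0.70753686 0.70667315 0.00163274]
```

View pics/c3.png

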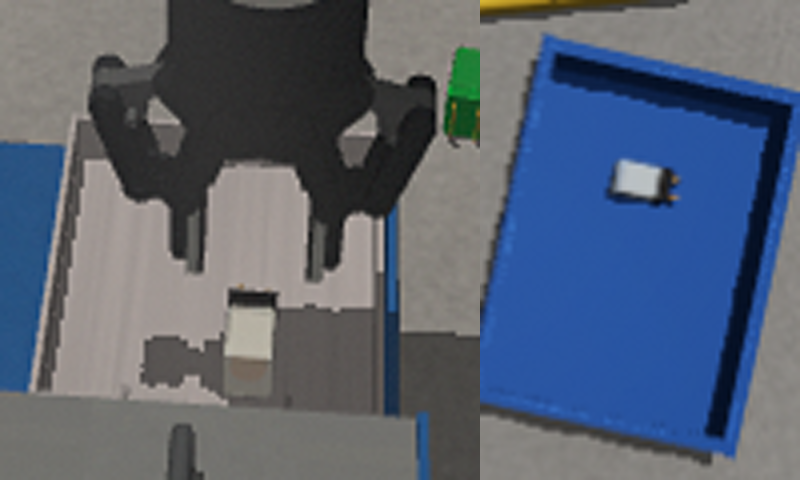

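Relay a lies well in the tote, and relay b is centred under the open fingers. Now descend and grip.

{"name": "carry_out", "arguments": {"moves": [{"dx": 0, "dy": 0, "dz": -0.5, "ax": 0, "ay": 0, "az": 0, "fingers": 0}, {"dx": 0, "dy": 0, "dz": -0.5, "ax": 0, "ay": 0, "az": 0, "fingers": 0}, {"dx": 0, "dy": 0, "dz": -0.4, "ax": 0, "ay": 0, "az": 0, "fingers": 0}, {"dx": 0, "dy": 0, "dz": 0, "ax": 0, "ay": 0, "az": 0, "fingers": 0}, {"dx": 0, "dy": 0, "dz": 0, "ax": 0, "ay": 0, "az": 0, "fingers": 0.8}, {"dx": 0, "dy": 0, "dz": 0, "ax": 0, "ay": 0, "az": 0, "fingers": 1}, {"dx": 0, "dy": 0, "dz": 0, "ax": 0, "ay": 0, "az": 0, "fingers": 1}, {"dx": 0, "dy": 0, "dz": 0, "ax": 0, "ay": 0, "az": 0, "fingers": 1}, {"dx": 0, "dy": 0, "dz": 0, "ax": 0, "ay": 0, "az": 0, "fingers": 1}]}}

```text
clock: 8.88
position: [468.0, 102.6, 22.2]
orientation: [0.001, 0.707, 0.707, 0.001]
contact_force: [-0.6, -0.1, 3.0]
width: 0.239
grip_force: 34.3
```

{"name": "carry_out", "arguments": {"moves": [{"dx": 0, "dy": 0, "dz": 0.3, "ax": 0, "ay": 0, "az": 0, "fingers": 1}, {"dx": 0, "dy": 0, "dz": 0.6, "ax": 0, "ay": 0, "az": 0, "fingers": 1}, {"dx": 0, "dy": 0, "dz": 0.7, "ax": 0, "ay": 0, "az": 0, "fingers": 1}, {"dx": 0, "dy": 0, "dz": 0.8, "ax": 0, "ay": 0, "az": 0, "fingers": 1}, {"dx": 0, "dy": 0, "dz": 0.5, "ax": 0, "ay": 0, "az": 0, "fingers": 1}, {"dx": 0, "dy": 0, "dz": 0, "ax": 0, "ay": 0, "az": 0, "fingers": 1}, {"dx": 0, "dy": 0, "dz": 0, "ax": 0, "ay": 0, "az": 0, "fingers": 1}, {"dx": 0, "dy": 0, "dz": 0, "ax": 0, "ay": 0, "az": 0, "fingers": 1}]}}

```text
clock: 9.55
position: [466.0, 102.5, 135.7]
orientation: [-0.0, 0.707, 0.707, -0.0]
contact_force: [-0.5, 0.4, -1.3]
width: 0.239
grip_force: 33.9
```

{"name": "carry_out", "arguments": {"moves": [{"dx": -0.02, "dy": -0.6, "dz": 0, "ax": 0, "ay": 0, "az": -0.0165, "fingers": 1}, {"dx": -0.02, "dy": -0.94, "dz": 0, "ax": 0, "ay": 0, "az": -0.0165, "fingers": 1}, {"dx": -0.02, "dy": -0.94, "dz": 0, "ax": 0, "ay": 0, "az": -0.0165, "fingers": 1}, {"dx": -0.02, "dy": -0.94, "dz": 0, "ax": 0, "ay": 0, "az": -0.0165, "fingers": 1}, {"dx": -0.02, "dy": -0.94, "dz": 0, "ax": 0, "ay": 0, "az": -0.0165, "fingers": 1}, {"dx": -0.02, "dy": -0.94, "dz": 0, "ax": 0, "ay": 0, "az": -0.0165, "fingers": 1}, {"dx": -0.02, "dy": -0.94, "dz": 0, "ax": 0, "ay": 0, "az": -0.0165, "fingers": 1}, {"dx": -0.02, "dy": -0.94, "dz": 0, "ax": 0, "ay": 0, "az": -0.0165, "fingers": 1}, {"dx": -0.02, "dy": -0.94, "dz": 0, "ax": 0, "ay": 0, "az": -0.0165, "fingers": 1}, {"dx": -0.02, "dy": -0.94, "dz": 0, "ax": 0, "ay": 0, "az": -0.0165, "fingers": 1}, {"dx": -0.02, "dy": -0.94, "dz": 0, "ax": 0, "ay": 0, "az": -0.0165, "fingers": 1}, {"dx": 0, "dy": 0, "dz": 0, "ax": 0, "ay": 0, "az": 0, "fingers": 1}]}}

```text
clock: 10.55
position: [455.9, -303.3, 133.4]
orientation: [-0.0, 0.773, 0.634, -0.002]
contact_force: [0.9, 0.1, -0.3]
width: 0.237
grip_force: 33.8
```

{"name": "carry_out", "arguments": {"moves": [{"dx": 0, "dy": 0, "dz": -0.5, "ax": 0, "ay": 0, "az": 0, "fingers": 1}, {"dx": 0, "dy": 0, "dz": -0.6, "ax": 0, "ay": 0, "az": 0, "fingers": 1}, {"dx": 0, "dy": 0, "dz": -0.6, "ax": 0, "ay": 0, "az": 0, "fingers": 1}, {"dx": 0, "dy": 0, "dz": -0.5, "ax": 0, "ay": 0, "az": 0, "fingers": 1}, {"dx": 0, "dy": 0, "dz": -0.4, "ax": 0, "ay": 0, "az": 0, "fingers": 1}, {"dx": 0, "dy": 0, "dz": -0.2, "ax": 0, "ay": 0, "az": 0, "fingers": 1}, {"dx": 0, "dy": 0, "dz": 0, "ax": 0, "ay": 0, "az": 0, "fingers": 1}, {"dx": 0, "dy": 0, "dz": 0, "ax": 0, "ay": 0, "az": 0, "fingers": 1}, {"dx": 0, "dy": 0, "dz": 0, "ax": 0, "ay": 0, "az": 0, "fingers": 1}]}}

```text
clock: 11.3
position: [458.2, -297.8, 25.2]
orientation: [0.001, 0.771, 0.637, 0.0]
contact_force: [0.8, -0.2, -0.5]
width: 0.239
grip_force: 33.9
```

{"name": "carry_out", "arguments": {"moves": [{"dx": 0, "dy": 0, "dz": -0.1, "ax": 0, "ay": 0, "az": 0, "fingers": 1}, {"dx": 0, "dy": 0, "dz": -0.1, "ax": 0, "ay": 0, "az": 0, "fingers": 1}, {"dx": 0, "dy": 0, "dz": -0.05, "ax": 0, "ay": 0, "az": 0, "fingers": 1}, {"dx": 0, "dy": 0, "dz": 0, "ax": 0, "ay": 0, "az": 0, "fingers": 1}, {"dx": 0, "dy": 0, "dz": 0, "ax": 0, "ay": 0, "az": 0, "fingers": 1}]}}

```text
clock: 11.72
position: [457.6, -297.5, 14.3]
orientation: [-0.0, 0.771, 0.637, -0.0]
contact_force: [0.1, 0.4, 0.1]
width: 0.237
grip_force: 33.9
```

{"name": "carry_out", "arguments": {"moves": [{"dx": 0, "dy": 0, "dz": -0.04, "ax": 0, "ay": 0, "az": 0, "fingers": 1}, {"dx": 0, "dy": 0, "dz": -0.02, "ax": 0, "ay": 0, "az": 0, "fingers": 1}, {"dx": 0, "dy": 0, "dz": 0, "ax": 0, "ay": 0, "az": 0, "fingers": 1}, {"dx": 0, "dy": 0, "dz": 0, "ax": 0, "ay": 0, "az": 0, "fingers": 1}]}}

```text
clock: 12.05
position: [457.6, -297.5, 11.9]
orientation: [-0.0, 0.771, 0.637, -0.0]
contact_force: [0.5, 0.1, -0.5]
width: 0.237
grip_force: 33.9
```

{"name": "carry_out", "arguments": {"moves": [{"dx": 0, "dy": 0, "dz": 0, "ax": 0, "ay": 0, "az": 0, "fingers": 0.3}, {"dx": 0, "dy": 0, "dz": 0, "ax": 0, "ay": 0, "az": 0, "fingers": 0}, {"dx": 0, "dy": 0, "dz": 0, "ax": 0, "ay": 0, "az": 0, "fingers": 0}, {"dx": 0, "dy": 0, "dz": 0.3, "ax": 0, "ay": 0, "az": 0, "fingers": 0}, {"dx": 0, "dy": 0, "dz": 0.6, "ax": 0, "ay": 0, "az": 0, "fingers": 0}, {"dx": 0, "dy": 0, "dz": 0.8, "ax": 0, "ay": 0, "az": 0, "fingers": 0}, {"dx": 0, "dy": 0, "dz": 0.8, "ax": 0, "ay": 0, "az": 0, "fingers": 0}, {"dx": 0, "dy": 0, "dz": 0.7, "ax": 0, "ay": 0, "az": 0, "fingers": 0}, {"dx": 0, "dy": 0, "dz": 0, "ax": 0, "ay": 0, "az": 0, "fingers": 0}]}}

```text
clock: 12.8
position: [460.8, -300.3, 148.8]
orientation: [0.007, 0.771, 0.637, 0.001]
contact_force: [0.9, -0.8, 0.5]
width: 0.498
grip_force: 0.0
```

{"name": "carry_out", "arguments": {"moves": [{"dx": 0.1, "dy": 0.68, "dz": 0, "ax": 0, "ay": 0, "az": 0.112, "fingers": 0}, {"dx": 0.1, "dy": 0.68, "dz": 0, "ax": 0, "ay": 0, "az": 0.112, "fingers": 0}, {"dx": 0.2, "dy": 0.68, "dz": 0, "ax": 0, "ay": 0, "az": 0.112, "fingers": 0}, {"dx": 0.3, "dy": 0.68, "dz": 0, "ax": 0, "ay": 0, "az": 0.112, "fingers": 0}, {"dx": 0.3, "dy": 0.68, "dz": 0, "ax": 0, "ay": 0, "az": 0.112, "fingers": 0}, {"dx": 0.3, "dy": 0.68, "dz": 0, "ax": 0, "ay": 0, "az": 0.112, "fingers": 0}, {"dx": 0.3, "dy": 0.68, "dz": 0, "ax": 0, "ay": 0, "az": 0.112, "fingers": 0}, {"dx": 0.3, "dy": 0.68, "dz": 0, "ax": 0, "ay": 0, "az": 0.112, "fingers": 0}, {"dx": 0.3, "dy": 0.68, "dz": 0, "ax": 0, "ay": 0, "az": 0.112, "fingers": 0}, {"dx": 0.3, "dy": 0.68, "dz": 0, "ax": 0, "ay": 0, "az": 0.112, "fingers": 0}, {"dx": 0.3, "dy": 0.68, "dz": 0, "ax": 0, "ay": 0, "az": 0.112, "fingers": 0}, {"dx": 0.3, "dy": 0.68, "dz": 0, "ax": 0, "ay": 0, "az": 0.112, "fingers": 0}]}}

```text
clock: 13.8
position: [581.9, 30.2, 140.6]
orientation: [0.0, 0.173, 0.985, -0.0]
contact_force: [1.4, 0.1, 0.5]
width: 0.5
grip_force: 0.0
```

{"name": "carry_out", "arguments": {"moves": [{"dx": 0.4, "dy": 0.68, "dz": 0, "ax": 0, "ay": 0, "az": 0.112, "fingers": 0}, {"dx": 0.4, "dy": 0.68, "dz": 0, "ax": 0, "ay": 0, "az": 0.112, "fingers": 0}, {"dx": 0.4, "dy": 0.68, "dz": 0, "ax": 0, "ay": 0, "az": 0.112, "fingers": 0}, {"dx": 0, "dy": 0, "dz": 0, "ax": 0, "ay": 0, "az": 0, "fingers": 0}, {"dx": 0, "dy": 0, "dz": 0, "ax": 0, "ay": 0, "az": 0, "fingers": 0}, {"dx": 0, "dy": 0, "dz": 0, "ax": 0, "ay": 0, "az": 0, "fingers": 0}]}}

```text
clock: 14.3
position: [629.2, 110.2, 140.1]
orientation: [-0.0, 0.001, 1.0, -0.0]
contact_force: [0.6, 0.1, 0.1]
width: 0.496
grip_force: 0.0
```

{"name": "carry_out", "arguments": {"moves": [{"dx": 0.05, "dy": 0, "dz": -0.5, "ax": 0, "ay": 0, "az": 0, "fingers": 0}, {"dx": 0, "dy": 0, "dz": -0.7, "ax": 0, "ay": 0, "az": 0, "fingers": 0}, {"dx": 0, "dy": 0, "dz": 0, "ax": 0, "ay": 0, "az": 0, "fingers": 0}, {"dx": 0, "dy": 0, "dz": 0, "ax": 0, "ay": 0, "az": 0, "fingers": 0}, {"dx": 0, "dy": 0, "dz": 0, "ax": 0, "ay": 0, "az": 0, "fingers": 0}]}}

```text
clock: 14.72
position: [631.6, 109.5, 93.2]
orientation: [0.0, 0.002, 1.0, -0.0]
contact_force: [0.7, -0.0, 0.2]
width: 0.501
grip_force: 0.0
```

```bash
python3 - <<'E'
from h import *
print(env.sense()['position'])
a=snap('side','s3.png'); b=snap('top','t3.png')
cv2.imwrite('pics/c4.png',np.hstack([cv2.resize(a[270:390,180:300],(480,480),interpolation=cv2.INTER_CUBIC),cv2.resize(b[195:315,345:425],(320,480),interpolation=cv2.INTER_CUBIC)])[:,:,::-1])
E
```

```text
[631.56020853 109.52264315  93.20235212]
```

View pics/c4.png

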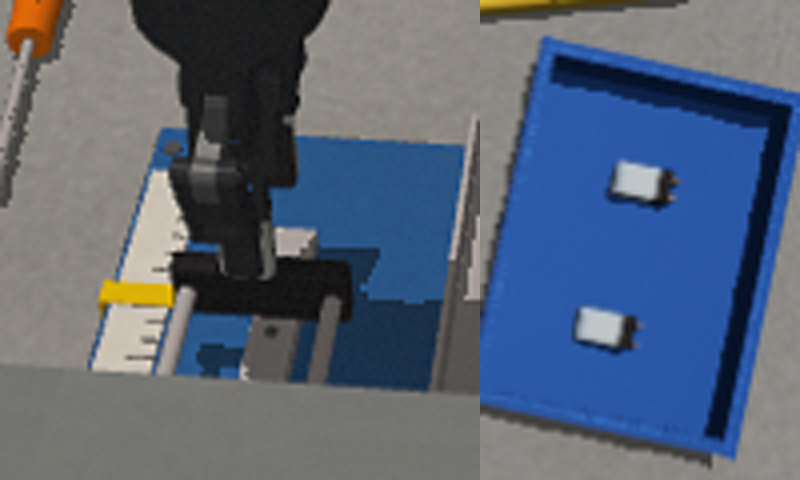

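Both relays lie in the tote. The fingers are over the middle of the bar between the rods, so I go down and grip.

{"name": "carry_out", "arguments": {"moves": [{"dx": 0, "dy": 0, "dz": -0.3, "ax": 0, "ay": 0, "az": 0, "fingers": 0}, {"dx": 0, "dy": 0, "dz": -0.4, "ax": 0, "ay": 0, "az": 0, "fingers": 0}, {"dx": 0, "dy": 0, "dz": -0.4, "ax": 0, "ay": 0, "az": 0, "fingers": 0}, {"dx": 0, "dy": 0, "dz": -0.12, "ax": 0, "ay": 0, "az": 0, "fingers": 0}, {"dx": 0, "dy": 0, "dz": 0, "ax": 0, "ay": 0, "az": 0, "fingers": 0}, {"dx": 0, "dy": 0, "dz": 0, "ax": 0, "ay": 0, "az": 0, "fingers": 0}]}}

```text
clock: 15.32
position: [631.6, 110.5, 43.3]
orientation: [-0.0, 0.001, 1.0, -0.0]
contact_force: [0.2, 0.3, 0.3]
width: 0.501
grip_force: 0.0
```

{"name": "carry_out", "arguments": {"moves": [{"dx": 0, "dy": 0, "dz": 0, "ax": 0, "ay": 0, "az": 0, "fingers": 0.5}, {"dx": 0, "dy": 0, "dz": 0, "ax": 0, "ay": 0, "az": 0, "fingers": 0.7}, {"dx": 0, "dy": 0, "dz": 0, "ax": 0, "ay": 0, "az": 0, "fingers": 1}, {"dx": 0, "dy": 0, "dz": 0, "ax": 0, "ay": 0, "az": 0, "fingers": 1}, {"dx": 0, "dy": 0, "dz": 0, "ax": 0, "ay": 0, "az": 0, "fingers": 1}, {"dx": 0, "dy": 0, "dz": 0, "ax": 0, "ay": 0, "az": 0, "fingers": 1}, {"dx": 0, "dy": 0, "dz": 0, "ax": 0, "ay": 0, "az": 0, "fingers": 1}, {"dx": 0, "dy": 0, "dz": 0, "ax": 0, "ay": 0, "az": 0, "fingers": 1}], "force": 80}}

```text
clock: 15.98
position: [632.8, 111.7, 45.0]
orientation: [0.002, 0.0, 1.0, 0.001]
contact_force: [0.5, 4.7, 5.8]
width: 0.125
grip_force: 79.6
```

{"name": "carry_out", "arguments": {"moves": [{"dx": 0.002, "dy": -0.1, "dz": 0, "ax": 0, "ay": 0, "az": 0, "fingers": 1}, {"dx": 0.004, "dy": -0.2, "dz": 0, "ax": 0, "ay": 0, "az": 0, "fingers": 1}, {"dx": 0.004, "dy": -0.2, "dz": 0, "ax": 0, "ay": 0, "az": 0, "fingers": 1}, {"dx": 0.004, "dy": -0.2, "dz": 0, "ax": 0, "ay": 0, "az": 0, "fingers": 1}, {"dx": 0.004, "dy": -0.2, "dz": 0, "ax": 0, "ay": 0, "az": 0, "fingers": 1}, {"dx": 0.004, "dy": -0.2, "dz": 0, "ax": 0, "ay": 0, "az": 0, "fingers": 1}, {"dx": 0.004, "dy": -0.2, "dz": 0, "ax": 0, "ay": 0, "az": 0, "fingers": 1}, {"dx": 0.004, "dy": -0.2, "dz": 0, "ax": 0, "ay": 0, "az": 0, "fingers": 1}, {"dx": 0.004, "dy": -0.2, "dz": 0, "ax": 0, "ay": 0, "az": 0, "fingers": 1}, {"dx": 0.004, "dy": -0.2, "dz": 0, "ax": 0, "ay": 0, "az": 0, "fingers": 1}, {"dx": 0.004, "dy": -0.2, "dz": 0, "ax": 0, "ay": 0, "az": 0, "fingers": 1}, {"dx": 0.002, "dy": -0.1, "dz": 0, "ax": 0, "ay": 0, "az": 0, "fingers": 1}]}}

```text
clock: 16.98
position: [633.3, 24.5, 45.0]
orientation: [0.0, 0.0, 1.0, 0.002]
contact_force: [-3.0, 9.1, 8.0]
width: 0.125
grip_force: 79.9
```

{"name": "carry_out", "arguments": {"moves": [{"dx": 0, "dy": 0, "dz": 0, "ax": 0, "ay": 0, "az": 0, "fingers": 1}, {"dx": 0, "dy": 0, "dz": 0, "ax": 0, "ay": 0, "az": 0, "fingers": 1}, {"dx": 0, "dy": 0, "dz": 0, "ax": 0, "ay": 0, "az": 0, "fingers": 1}]}}

```text
clock: 17.23
position: [633.3, 24.9, 44.9]
orientation: [0.0, 0.0, 1.0, 0.002]
contact_force: [-2.3, 7.5, 8.1]
width: 0.128
grip_force: 79.9
```

```bash
cat > look.py <<'E'
from h import *
import sys
s=env.sense();print(s['position'],s['contact_force'],s['grip_force'])
b=snap('top','t_%s.png'%sys.argv[1]);a=snap('side','s_%s.png'%sys.argv[1])
for n,im in(('top',b),('side',a)):
    hsv=cv2.cvtColor(im,cv2.COLOR_RGB2HSV)
    roi=(185,160,280,200) if n=='top' else (190,290,240,375)
    for name,lo,hi,z in(('red',(0,140,90),(8,255,255),17),('yel',(22,140,120),(35,255,255),13.5)):
        m=cv2.inRange(hsv,lo,hi)[roi[1]:roi[3],roi[0]:roi[2]];ys,xs=np.nonzero(m)
        if len(xs): u,v=xs.mean()+roi[0],ys.mean()+roi[1];print(n,name,len(xs),u.round(1),v.round(1),onz(n,u,v,z).round(1))
cv2.imwrite('pics/c_%s.png'%sys.argv[1],np.hstack([cv2.resize(a[270:390,180:300],(400,400),interpolation=cv2.INTER_CUBIC),cv2.resize(b[160:240,190:270],(400,400),interpolation=cv2.INTER_CUBIC)])[:,:,::-1])
E
python3 look.py 5
```

```text
[633.32502971  24.90200498  44.9434724 ] [-2.2624677   7.51127814  8.07635602] 79.86478686332703
side red 130 216.5 333.6 [700.8  63.8  17. ]
side yel 72 212.1 343.6 [704.4  84.5  13.5]
```

View pics/c_5.png

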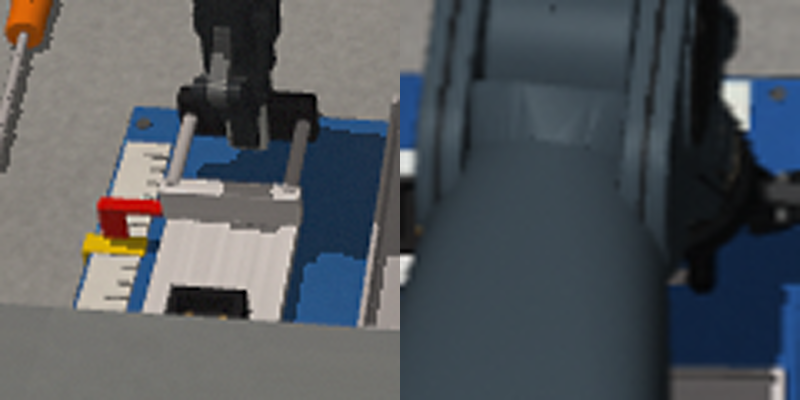

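```bash
python3 - <<'E'
from h import *
a=cv2.imread('pics/s_5.png');hsv=cv2.cvtColor(a,cv2.COLOR_BGR2HSV)
r=cv2.inRange(hsv,(0,140,90),(8,255,255));y=cv2.inRange(hsv,(20,120,100),(36,255,255))
for v in range(326,352): print(v,''.join('R' if r[v,u] else 'Y' if y[v,u] else '.' for u in range(200,236)))
for v in (338,340,341,342,343,346): print(v,onz('side',212,v,17).round(1),onz('side',212,v,13.5).round(1))
E
```

```text
326 ....................................
327 ....................................
328 ....................................
329 ..........RR.R......................
330 ..........RRRRRRRRRRRRRRRRR.........
331 .........RRRRRRRRRRRRRRRRRRR........
332 .........RRRRRRRRRRRRRRRRRRRR.......
333 ..........RRRRRRRRRRRRRRRRRRR.......
334 ..........RRRRRRRR.......R..........
335 ..........RRRRRRRR..................
336 ..........RRRRRRR...................
337 ...........RRRRRRR..................
338 ...........RRRRRRR..................
339 ...........RRR.RRR..................
340 ......YYYY.RRRRRRRR.................
341 ......YYYYYY.......YYYYY............
342 .....YYYYYYYYYYYYYYYYYYY............
343 .....YYYYYYYYYYYYYYYYYYY............
344 .....YYYYYYYYYYYYYYYYYY.............
345 .....YYYYYYYYYYYYYYYYYYY............
346 .....Y.............YYYY.............
347 .....Y..............................
348 .....Y..............................
349 ....................................
350 ....................................
351 ....................................
338 [706.5  74.7  17. ] [707.6  71.8  13.5]
340 [705.4  79.2  17. ] [706.5  76.4  13.5]
341 [704.8  81.5  17. ] [706.   78.7  13.5]
342 [704.3  83.8  17. ] [705.4  80.9  13.5]
343 [703.7  86.   17. ] [704.9  83.2  13.5]
346 [702.1  92.7  17. ] [703.2  89.9  13.5]
```

The side view shows the pointer leg's foot at about row 340.8 (y≈80) and the band's middle at row 342.8 (y≈83), so the slide is about 3.5 mm too far out. I ease it back gently.

{"name": "carry_out", "arguments": {"moves": [{"dx": 0, "dy": 0.03, "dz": 0, "ax": 0, "ay": 0, "az": 0, "fingers": 1}, {"dx": 0, "dy": 0.03, "dz": 0, "ax": 0, "ay": 0, "az": 0, "fingers": 1}, {"dx": 0, "dy": 0.03, "dz": 0, "ax": 0, "ay": 0, "az": 0, "fingers": 1}, {"dx": 0, "dy": 0, "dz": 0, "ax": 0, "ay": 0, "az": 0, "fingers": 1}, {"dx": 0, "dy": 0, "dz": 0, "ax": 0, "ay": 0, "az": 0, "fingers": 1}, {"dx": 0, "dy": 0, "dz": 0, "ax": 0, "ay": 0, "az": 0, "fingers": 1}]}}

```text
clock: 17.83
position: [633.3, 28.9, 45.0]
orientation: [0.0, -0.0, 1.0, 0.002]
contact_force: [-4.1, 8.2, 7.9]
width: 0.121
grip_force: 79.8
```

```bash
python3 look.py 6; python3 - <<'E'
from h import *
a=cv2.imread('pics/s_6.png');hsv=cv2.cvtColor(a,cv2.COLOR_BGR2HSV)
r=cv2.inRange(hsv,(0,140,60),(8,255,255));y=cv2.inRange(hsv,(20,120,100),(36,255,255))
for v in range(328,350): print(v,''.join('R' if r[v,u] else 'Y' if y[v,u] else '.' for u in range(200,236)))
print(cv2.imread('pics/s_5.png')[336:349,214].tolist());print(a[336:349,214].tolist())
# slide displacement and pointer start: leg height check
for z in(17,30,40,50): print(z,onz('top',195.85,181,z).round(1), onz('side',216.5,331.5,z).round(1))
E
```

```text
[633.32668214  28.90526756  44.97173981] [-4.11839749  8.24673428  7.89504583] 79.82418894767761
side red 133 215.9 335.2 [701.   67.6  17. ]
side yel 53 211.3 343.0 [706.2  83.3  13.5]
328 ....................................
329 ....................................
330 ....................................
331 .........RRRRRRRRR..................
332 .........RRRRRRRRRRRRRRRRRRR........
333 ........RRRRRRRRRRRRRRRRRRRR........
334 .........RRRRRRRRRRRRRRRRRRR........
335 .........RRRRRRRRRRRRRRRRRRR........
336 .........RRRRRRRR...................
337 ..........RRRRRRR...................
338 ..........RRRRRRR...................
339 ...........RRRRRRR..................
340 ......YYY.R.RRRRRR..................
341 ......YYYY.RRRRRR.YYYYYY............
342 .....YYYYY.RRRRRR.YYYYYY............
343 .....YYYYYYYY.....YYYYYY............
344 .....YYYYYYYYYYYYYYYYYY.............
345 .....YYYYYYYYYYYYYYYYYY.............
346 .....Y.............YY.Y.............
347 .....Y..............................
348 .....Y..............................
349 ....................................
[[13, 16, 109], [15, 16, 109], [11, 16, 109], [15, 12, 109], [15, 16, 108], [10, 52, 111], [10, 93, 109], [10, 108, 133], [8, 179, 223], [1, 167, 209], [93, 110, 119], [184, 192, 199], [179, 190, 200]]
[[12, 16, 109], [11, 15, 109], [10, 15, 108], [10, 17, 109], [11, 16, 108], [13, 16, 109], [10, 26, 109], [10, 66, 113], [8, 94, 112], [6, 90, 111], [92, 117, 126], [183, 193, 201], [179, 189, 199]]
17 [693.1 173.8  17. ] [702.   58.9  17. ]
30 [690.7 171.   30. ] [697.8  69.8  30. ]
40 [688.9 168.8  40. ] [694.5  78.3  40. ]
50 [687.1 166.6  50. ] [691.3  86.7  50. ]
```

View pics/c_6.png

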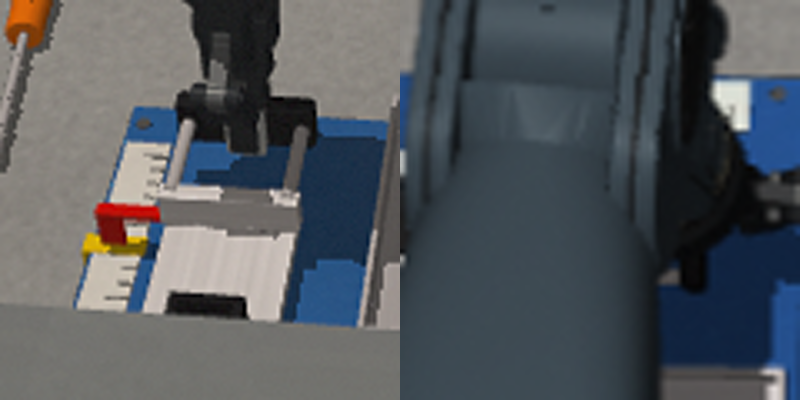

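The pointer foot now stands mid-band (foot at row 342.6, band rows 340–345.7). I hold it for over a second, then hand in.

{"name": "carry_out", "arguments": {"moves": [{"dx": 0, "dy": 0, "dz": 0, "ax": 0, "ay": 0, "az": 0, "fingers": 1}, {"dx": 0, "dy": 0, "dz": 0, "ax": 0, "ay": 0, "az": 0, "fingers": 1}, {"dx": 0, "dy": 0, "dz": 0, "ax": 0, "ay": 0, "az": 0, "fingers": 1}, {"dx": 0, "dy": 0, "dz": 0, "ax": 0, "ay": 0, "az": 0, "fingers": 1}, {"dx": 0, "dy": 0, "dz": 0, "ax": 0, "ay": 0, "az": 0, "fingers": 1}, {"dx": 0, "dy": 0, "dz": 0, "ax": 0, "ay": 0, "az": 0, "fingers": 1}, {"dx": 0, "dy": 0, "dz": 0, "ax": 0, "ay": 0, "az": 0, "fingers": 1}, {"dx": 0, "dy": 0, "dz": 0, "ax": 0, "ay": 0, "az": 0, "fingers": 1}, {"dx": 0, "dy": 0, "dz": 0, "ax": 0, "ay": 0, "az": 0, "fingers": 1}, {"dx": 0, "dy": 0, "dz": 0, "ax": 0, "ay": 0, "az": 0, "fingers": 1}, {"dx": 0, "dy": 0, "dz": 0, "ax": 0, "ay": 0, "az": 0, "fingers": 1}, {"dx": 0, "dy": 0, "dz": 0, "ax": 0, "ay": 0, "az": 0, "fingers": 1}]}}

```text
clock: 18.93
position: [633.3, 28.9, 45.0]
orientation: [0.0, -0.0, 1.0, 0.002]
contact_force: [-3.1, 8.2, 7.6]
width: 0.128
grip_force: 79.8
```

{"name": "carry_out", "arguments": {"moves": [{"dx": 0, "dy": 0, "dz": 0, "ax": 0, "ay": 0, "az": 0, "fingers": 1}, {"dx": 0, "dy": 0, "dz": 0, "ax": 0, "ay": 0, "az": 0, "fingers": 1}, {"dx": 0, "dy": 0, "dz": 0, "ax": 0, "ay": 0, "az": 0, "fingers": 1}, {"dx": 0, "dy": 0, "dz": 0, "ax": 0, "ay": 0, "az": 0, "fingers": 1}]}}

```text
clock: 19.27
position: [633.3, 28.9, 45.0]
orientation: [0.0, -0.0, 1.0, 0.002]
contact_force: [-2.0, 9.4, 7.2]
width: 0.126
grip_force: 79.8
```

```bash
python3 -c "
from bench import env
print(env.sense()['position'],env.sense()['grip_force']);print(env.hand_in())"
```

```text
[633.29811838  28.88762213  44.9814374 ] 79.82155680656433
the job is handed in; nothing more can be done
None
```

I handed the job in at about 19 s: both relays lie in the tote, let go of, and the gripper still holds the slide's handle with the pointer inside the yellow band by the last camera view; the hand-in returned no verdict.

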